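# Set and lock the depth stop of a flatbread press

### The job

The flatbread press is latched shut on its setting strip, so set its depth stop now: slacken the hexagonal steel jam nut until it runs free, screw the red knob down until the screw's foot just bears on the orange pad (light, definite contact you can feel; do not jack against the latch), then retighten the nut firmly, about a quarter turn past where it first bites and no more than half a turn. Never force the knob round while the nut is tight, and leave everything else on the worktop where it is.

Things in the scene. Friction and masses are not known exactly. Their poses are not given: they have to be found in the camera images.
- press: cast-aluminium flatbread press, fixed and latched shut. Origin: centre of the base's underside, on the worktop. Two round plates (200 mm, tops 26 and 46 mm up). Along its -x is the stop lug: stop axis upright at x = -135 mm, y = 0, boss (32 mm across) top 66 mm up, base tongue beneath to x = -160 mm, top 26 mm up. Black latch lever along +y to y = 207 mm, 101 mm high; the rest is under 80 mm.
- jam_nut: plain steel hexagon jam nut, 36 mm across flats, 16 mm tall. Origin on the stop axis, centre of its underside, 70 mm above the worktop; z up. Its flats face 30, 90, 150.. degrees from its own x axis, so jaws fit when they close along its own y, or 60 degrees either side. Right-hand thread, 4 mm a turn: anticlockwise from above loosens (lifts), clockwise tightens. It does not turn with the screw.
- nut_grip (a point): middle of the jam nut, 78 mm above the worktop; grip with tips at 71 to 76 mm and 45 N. Starts tight (25 to 50 N clamp), slack after 0.75 to 1.4 rad anticlockwise (go 1.4 to 2; limit 4). Free drag 0.05 N m. Past the bite the clamp grows 30 to 36 N a rad; a quarter turn past it is about 50 N, 0.12 to 0.4 N m. Back at its starting angle it is about as tight as it was.
- washer: thin brass washer, 31 mm across, between boss and jam nut; origin on the stop axis at the boss's top, 66 mm above the worktop; the nut bites on its upper face, about 70 mm up. Not to be handled.
- stop_screw: stop screw: 16 mm steel shank through nut and boss, red hexagon knob on top, foot disc below. Origin on the stop axis about 66 mm above the worktop (1 to 2 mm more or less); z up. Right-hand thread, 4 mm a turn: clockwise from above lowers it 0.64 mm a rad. With the nut slack it turns with 0.03 N m, plus slight drag with speed; while the nut is tight it is locked and must not be forced.
- knob_grip (a point): middle of the red hexagon knob, 26 mm across flats, 20 mm tall, 52 mm above the screw's origin: it spans about 108 to 129 mm above the worktop. Flats face 30, 90, 150.. degrees from the screw's own x axis: jaws fit when they close along its own y, or 60 degrees either side. Grip with 25 N, tips at about 101 mm (above the nut); tips pass over it at 145 mm.
- foot (a point): centre of the underside of the screw's foot, a steel disc 26 mm across, 32 mm below the screw's origin. Starts 0.5 to 2.2 mm above the pad: 0.8 to 3.6 rad clockwise to touch, too small to measure by sight, so feel for it. After touching, its force grows by 30 N a rad and the knob's torque by 0.006 N m a newton: 0.07 to 0.12 N m at the knob is 7 to 15 N at the foot.
- pad: orange plastic stop pad on the base tongue under the screw's foot, 30 mm across, 7 mm tall; origin on the stop axis, centre of its underside, about 26 mm above the worktop, so its top is about 33 mm up (a few tenths more or less). Fixed; not to be handled.
- scraper: bystander: dough scraper lying flat, steel blade with a dark wooden back, 100 by 146 mm, 22 mm tall; origin under its middle, back towards its -x.
- spare_strip: bystander: spare brass setting strip lying flat, 18 by 160 by 4 mm, long way along its y; origin under its middle.
- bowl: bystander: white china bowl, 140 mm across the rim, 62 mm tall; origin at the centre of its underside.
- spice_jar: bystander: amber spice jar with a red cap, 48 mm across, 95 mm tall; origin at the centre of its underside.
- mug: bystander: blue mug, 80 mm across, 90 mm tall, handle towards its own +y; origin at the centre of its underside.
- spoon: bystander: wooden spoon lying along its own x, handle towards -x; origin under its middle.
- pepper_mill: bystander: dark wooden pepper mill, 56 mm across, 140 mm tall; origin at the centre of its underside.

How it is judged:
On the way, in this order (a step that is already met when the one before it is completed fails the run):
1. the jam nut is slackened (contact force between jam_nut and washer below 0.5 N), for 0.2 s.
2. the screw's foot bears on the pad while the nut is still slack (contact force between stop_screw and pad above 2 N and contact force between jam_nut and washer below 0.5 N), for 0.2 s.
3. the jam nut is tight again (contact force between jam_nut and washer above 25 N), for 0.2 s.
At the end, for the whole second after the job is handed in: the jam nut is firmly tight (25 to 110 N on its washer), and the screw's foot still bears lightly on the pad (2 to 45 N) (contact force between jam_nut and washer between 25 and 110 N and contact force between stop_screw and pad between 2 and 45 N); the robot touches nothing.
It fails at once if the stop is jacked hard against the latched press (contact force between stop_screw and pad above 70 N).
It fails at once if the jam nut is over-tightened (contact force between jam_nut and washer above 140 N).
It fails at once if the knob is forced round while the nut is tight (contact force between jam_nut and washer above 10 N and angular speed of stop_screw above 0.5 rad/s).
It fails at once if something else on the worktop is disturbed (distance of any of scraper, spare_strip, bowl, spice_jar, mug, spoon, pepper_mill from where it was at the start of the episode above 0.015 m).
It also fails if it takes over 72 s, if anything falls off the work surface, if the arm or the gripper's body presses on something with over 40 N, if the wrist force passes 120 N, or if a joint passes its speed limit or range.

### The arm

A 7-joint arm with a two-finger parallel gripper is mounted at the origin on the work surface. World frame = base frame: x ahead of the robot, y to its left, z up, the work surface at z = 0. Lengths are in m, angles in rad, forces in N, time in s.
With the tool pointing down it reaches from about 0.425 to 0.925 m from the base axis. Payload 6.8 kg.
Tool frame: the origin (TCP) lies between the finger pads; the fingertips stand finger_overhang ahead of it and the grasp point (between the pads) lies 6 mm ahead of it (finger_overhang is the distance from the TCP to the fingertips, in m); z points along the fingers, y is the line along which they close (so a half turn about z gives the same grasp; the last joint's range is limited). The gripper opens to 85 mm and grips with 20 to 120 N. Pads are 22 mm wide; open, the fingers measure 114 mm over their backs; the gripper's body (76 mm by 85 mm) begins 54 mm behind the grasp point. The pads swing forward as they close: fully open they stand 13 mm farther back than shut.
Start: joints at [-1.421, 0.477, 0.022, 1.555, -0.011, 1.109, -0.083], TCP at [0.172, 0.653, 0.256] pointing down, gripper open.
Joint ranges: [-2.96, 2.96], [-0.34, 2.1], [-1.41, 1.46], [0.24, 2.44], [-1.37, 4.51], [0.17, 1.92], [-2.96, 2.96]. Speed limits (rad/s): [2.39, 2.39, 3.14, 3.14, 3.14, 3.14, 3.14].

### API

Orientations are given as a unit quaternion [w, x, y, z].
In Python, from station import * gives the robot as it stands.
- The arm moves only by the tool drive_tool, never from a script. Its argument "increments" is a list of rows, each an object of numbers: "claw": the finger opening in m, from 0 to 0.0854; "dx", "dy", "dz": the shift along the tool's x, y, z in m; "wx", "wy", "wz": the turn, a rotation vector about the tool's x, y, z in degrees. A call has 1 to 20 rows; each row shifts and turns the commanded pose from where the row before left it, along the tool's axes as they then stand; what a row does not reach is not made up. A row lasts 1/8 s, in which the tool goes at most 62.5 mm and 10.7 degrees, less where a joint would pass 70% of its speed; a pose out of reach is approached as far as the arm can. A call with a gripper value outside its range is refused whole. The fingers move at their own pace and stop on an object; "newtons" is the grip in N (left out, the last holds). Time passes only in rows, so rows that do not move let the fingers close. It gives the time, the measured TCP pose, the force, the opening and the grip force at its end, in the units of the state.
- get_obs(): the state, without advancing time (a new reading comes with each control period).
- read_camera(name): name is "side" or "top"; returns (picture, depth): 384x512x3 uint8, red, green, blue; 384x512 float32, m along the optical axis (not along the pixel's ray), 0 where there is no reading.
- calibration(name): a dict with "intrinsics" (3x3 intrinsics, pixels), "R" (3x3) and "t" (3): a world point X has camera coordinates R X + t. Camera axes: x right, y down, z forward; pixel columns grow to the right and rows downward; lengths in m; the calibration is good to about 2 mm. A picture is of the moment at which its call begins. calibration takes no time and is no camera call.
- hand_in(): hands the job in; it is judged then, once.
The state is a dict: "t": time; "q": joint angles; "joint_vel": joint speeds; "joint_torque": joint torques, N m; "eef_pos": TCP position; "tool_rot": TCP orientation; "contact_force": force on the tool from outside, world axes, zero at the start; "torque": the same for the moment, N m; "gripper_width": opening from 0.0 (shut) to 1.0 (fully open); "grasp_force": force on a finger pad.
Only numpy, scipy, OpenCV 4.12 (cv2) and the standard library are available. Lean on these libraries where they do the work, as an engineer would, in place of code of your own. Each camera call takes 0.05 s, during which the arm holds its last target. There are 200 camera calls.

## Working session

There is one attempt and no reset: what is moved stays moved. The work goes in short steps, Python scripts to look and compute and a tool call to move; the robot and the scene stay as the last step left them, time stands still between calls to the robot, and variables do not carry over. Pictures are saved under pics/ and viewed, at most 10 in all, crops included, and the job is handed in when it is done.

Besides the shell and the picture viewer there is one more tool, called after ">>>" by a JSON object that holds its "method" and its "body". drive_tool: Moves the arm, as the interface text tells. Its arguments: {"type":"object","properties":{"increments":{"type":"array","items":{"type":"object","properties":{"claw":{"type":"number"},"dx":{"type":"number"},"dy":{"type":"number"},"dz":{"type":"number"},"wx":{"type":"number"},"wy":{"type":"number"},"wz":{"type":"number"}}}},"newtons":{"type":"number"}},"required":["increments"]}

```bash
ls; mkdir -p pics
python3 - <<'E'
from station import *
import cv2,numpy as np
np.set_printoptions(precision=4,suppress=True)
for n in("top","side"):
    p,d=read_camera(n); cv2.imwrite(f"pics/{n}0.png",p[:,:,::-1]); np.savez(f"pics/{n}0.npz",p=p,d=d)
    print(n,calibration(n))
print(get_obs())
E
```

```text
pics
top {'intrinsics': array([[358.6848,   0.    , 262.7184],
       [  0.    , 358.6848, 185.7855],
       [  0.    ,   0.    ,   1.    ]]), 'R': array([[ 0.0056, -0.9997,  0.0254],
       [-0.9926, -0.0086, -0.1214],
       [ 0.1216, -0.0245, -0.9923]]), 't': array([0.0239, 0.5961, 1.0649])}
side {'intrinsics': array([[462.6698,   0.    , 258.3266],
       [  0.    , 462.6698, 188.4306],
       [  0.    ,   0.    ,   1.    ]]), 'R': array([[ 0.7418, -0.6701,  0.025 ],
       [-0.3532, -0.4221, -0.8349],
       [ 0.57  ,  0.6106, -0.5498]]), 't': array([-0.4212,  0.2985,  0.9055])}
{'t': 0.1, 'q': array([-1.4211,  0.4777,  0.0224,  1.5563, -0.0115,  1.1093, -0.0831]), 'joint_vel': array([ 0.0023, -0.0007,  0.0003, -0.0026, -0.0003, -0.0013, -0.0012]), 'joint_torque': array([  0.0043, -59.7757,   1.6135, -28.1953,   0.0129,   0.005 ,
        -0.    ]), 'eef_pos': array([0.172 , 0.6522, 0.2554]), 'tool_rot': array([-0.    ,  0.1286,  0.9917, -0.0008]), 'contact_force': array([ 0.1252, -0.5518,  0.8616]), 'torque': array([-0.0398, -0.0341, -0.016 ]), 'grasp_force': 0.0, 'gripper_width': 0.9991860785442127}
```

View pics/top0.png

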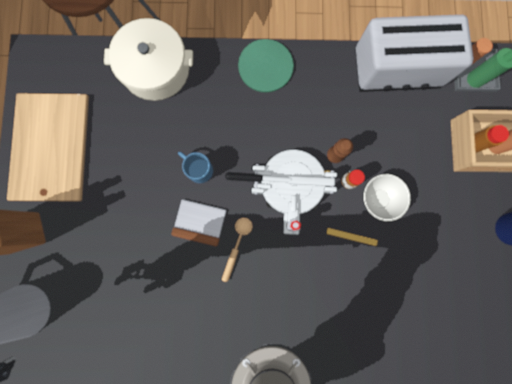

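View pics/side0.png

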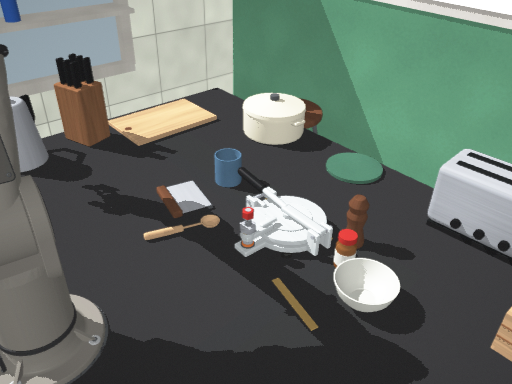

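The top view shows the knob at about (295,225) and the press disc at (295,182). In the side view the knob is at (248,213) and the nut at about (248,240). I'll measure these and zoom in.

```bash
cat > h.py <<'E'
import numpy as np,cv2
from station import *
np.set_printoptions(precision=4,suppress=True)
def world(n,u,v,d):
    c=calibration(n);K=c["intrinsics"];r=np.linalg.inv(K)@np.array([u,v,1.]);return c["R"].T@(r*d-c["t"])
def onplane(n,u,v,z):
    c=calibration(n);o=-c["R"].T@c["t"];r=c["R"].T@np.linalg.inv(c["intrinsics"])@np.array([u,v,1.]);return o+r*(z-o[2])/r[2]
def proj(n,X):
    c=calibration(n);x=c["intrinsics"]@(c["R"]@np.asarray(X)+c["t"]);return x[:2]/x[2]
def redmask(p,box):
    m=np.zeros(p.shape[:2],np.uint8);x0,y0,x1,y1=box;q=p[y0:y1,x0:x1].astype(int)
    m[y0:y1,x0:x1]=((q[...,0]>1.7*q[...,1])&(q[...,0]>1.7*q[...,2])&(q[...,0]>70));return m
E
python3 - <<'E'
from h import *
for n,box,w in(("top",(283,213,307,238),(270,150,340,240)),("side",(236,200,262,222),(225,195,275,260))):
    f=np.load(f"pics/{n}0.npz");p,d=f["p"],f["d"]
    m=redmask(p,box);ys,xs=np.nonzero(m);print(n,len(xs),xs.min(),xs.max(),ys.min(),ys.max(),xs.mean(),ys.mean())
    P=np.array([world(n,x,y,d[y,x]) for x,y in zip(xs,ys)]);print(np.median(P,0),P.min(0),P.max(0))
    if n=="top": print("knob xy",onplane(n,xs.mean(),ys.mean(),.125))
    x0,y0,x1,y1=w; 
    # press plate centre from top
    cr=p[y0:y1,x0:x1,::-1]; cv2.imwrite(f"pics/{n}crop.png",cv2.resize(cr,None,fx=9 if n=="side" else 8,fy=9 if n=="side" else 6.6,interpolation=cv2.INTER_CUBIC))
E
```

```text
top 47 291 301 221 229 295.74468085106383 225.2340425531915
[ 0.4756 -0.0626  0.1271] [ 0.4646 -0.0934 -0.0027] [ 0.4868 -0.0487  0.1321]
knob xy [ 0.475  -0.0624  0.125 ]
side 107 242 252 207 219 246.93457943925233 213.45794392523365
[ 0.4677 -0.0667  0.1234] [ 0.459  -0.0752 -0.0013] [0.5945 0.0886 0.1314]
```

View pics/sidecrop.png

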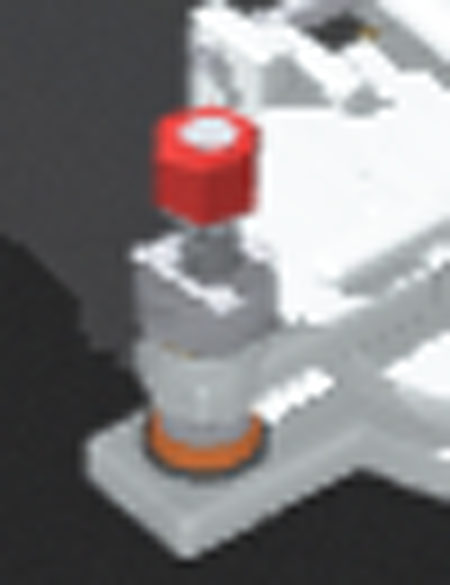

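View pics/topcrop.png

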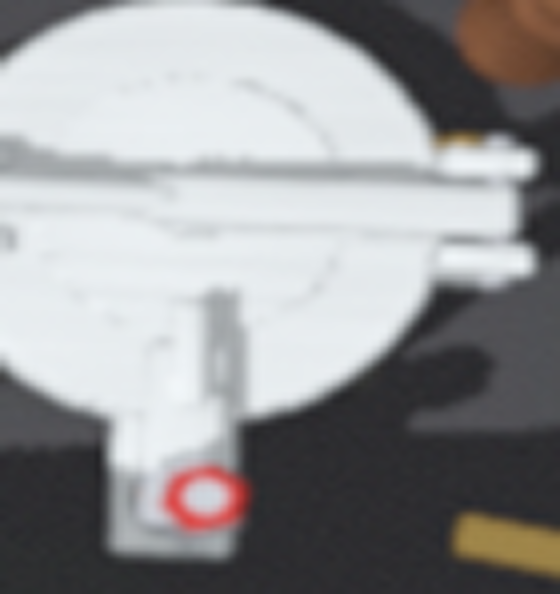

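The side crop shows the knob (image columns 242–254) with one vertical edge nearly mid-way, so a corner faces the camera. The nut spans columns 240–255. The top crop shows the knob ring centred near (295.7,225.2). I'll read the intensity profiles to get the hexagon angles.

Run:
```python
from h import *
c=calibration("side");o=-c["R"].T@c["t"];print("cam",o)
A=np.array([.474,-.0625])
print("dir to cam deg",np.degrees(np.arctan2(*(o[:2]-A)[::-1])))
for z in(.07,.086,.109,.129): print(z,proj("side",[*A,z]),proj("top",[*A,z]))
f=np.load("pics/side0.npz");p=f["p"]
print("R",*p[206:222,240:258,0],sep="\n")
print("gray rows 220-238",*p[220:238,237:260].mean(2).astype(int),sep="\n")
# top: press axis: plate outline points, latch
f=np.load("pics/top0.npz");p=f["p"];print("topR-G",*(p[218:233,286:306,0].astype(int)-p[218:233,286:306,1]),sep="\n")
```

```text
cam [-0.0982 -0.7091  0.7576]
dir to cam deg -131.50961414396684
0.07 [247.4054 230.1393] [293.6026 225.8141]
0.086 [247.4868 224.8065] [294.2148 225.7553]
0.109 [247.6062 216.9881] [295.1284 225.6676]
0.129 [247.7124 210.0388] [295.9569 225.5881]
R
[ 65  65  65  65  70  95 165 217 220 210 162 172 218 212 179 167 166 167]
[ 64  64  69  93 131 168 207 233 232 232 227 220 219 224 235 246 246 245]
[ 66  68 112 216 233 232 227 222 222 223 229 232 229 235 248 247 246 246]
[ 65  77 153 237 232 224 224 223 223 224 226 230 227 177 237 248 247 246]
[ 64  76 152 237 232 227 223 221 222 225 225 230 226 175 231 247 248 247]
[ 67  77 157 243 236 231 217 193 215 224 198 231 222 162 232 246 247 248]
[ 66  84 165 232 239 236 233 232 231 225 212 197 155 173 247 247 246 247]
[ 67  79 130 176 192 208 224 223 204 185 167 157 148 175 247 247 247 247]
[ 66  78 130 175 174 175 173 172 153 150 150 148 147 173 247 247 247 247]
[ 67  79 131 173 174 173 173 164 149 149 148 149 147 176 248 247 247 247]
[ 67  80 129 173 173 174 173 164 149 149 149 149 154 201 248 248 248 247]
[ 67  78 126 171 173 174 173 164 149
[... 2487 characters left out ...]
 2   0
   0   2]
[ -2   2  -2   1  43 119 109  34   3  -2  -1  17  72 124 104  36   1  -1
   0  -1]
[ -3   0  -1  11  63 136 102  26  -1  -6  -5   9  65 121 103  33   1  -2
  -1   1]
[ -5  -3  -1  15  69 138 121  48  11   1   3  29  85 123  88  24  -2   1
   0  -2]
[ -4  -3  -3   7  40 100 136  99  57  39  41  75 119 119  65  12  -1  -2
  -1  -1]
[ -5  -4  -4  -1  12  53 112 140 122 103 100 118 124  86  39   6  -2   0
   1   0]
[ -5  -4  -4  -3   1  23  70 119 131 121 103  86  65  39  15   0   0   2
   1   1]
[-4 -4 -5 -4 -3  4 25 55 61 50 34 23 12  7  1 -1  0  0 -1  0]
[-5 -5 -5 -5 -5 -4  2  9  8  4 -1 -4 -4 -3 -1  0 -1  0  2  0]
[-4 -4 -6 -5 -5 -5 -4 -4 -5 -5 -6 -6 -4 -2 -1  0  1 -1 -1  0]
```

```bash
python3 -c "
import station;print([n for n in dir(station) if n[0]!='_'])
print(getattr(station,'finger_overhang',None))"
```

```text
['PlanningError', 'calibration', 'finger_overhang', 'get_obs', 'hand_in', 'read_camera']
0.025
```

>>> {"method": "drive_tool", "body": {"increments": [{"dx":-0.043,"dy":-0.0278},{"dx":-0.043,"dy":-0.0278},{"dx":-0.043,"dy":-0.0278},{"dx":-0.043,"dy":-0.0278},{"dx":-0.043,"dy":-0.0278},{"dx":-0.043,"dy":-0.0278},{"dx":-0.043,"dy":-0.0278},{"dx":-0.043,"dy":-0.0278},{"dx":-0.0162,"dy":-0.0491},{"dx":-0.0162,"dy":-0.0491},{"dx":-0.0162,"dy":-0.0491},{"dx":-0.0162,"dy":-0.0491},{"dx":-0.0162,"dy":-0.0491},{"dx":-0.0162,"dy":-0.0491},{"dx":-0.0162,"dy":-0.0491},{"dx":-0.0162,"dy":-0.0491}]}}

```text
schema error: expected keys claw, dx, dy, dz, wx, wy, wz
```

>>> {"method": "drive_tool", "body": {"increments": [{"dx":-0.043,"dy":-0.0278,"dz":0,"wx":0,"wy":0,"wz":0,"claw":0.0854},{"dx":-0.043,"dy":-0.0278,"dz":0,"wx":0,"wy":0,"wz":0,"claw":0.0854},{"dx":-0.043,"dy":-0.0278,"dz":0,"wx":0,"wy":0,"wz":0,"claw":0.0854},{"dx":-0.043,"dy":-0.0278,"dz":0,"wx":0,"wy":0,"wz":0,"claw":0.0854},{"dx":-0.043,"dy":-0.0278,"dz":0,"wx":0,"wy":0,"wz":0,"claw":0.0854},{"dx":-0.043,"dy":-0.0278,"dz":0,"wx":0,"wy":0,"wz":0,"claw":0.0854},{"dx":-0.043,"dy":-0.0278,"dz":0,"wx":0,"wy":0,"wz":0,"claw":0.0854},{"dx":-0.043,"dy":-0.0278,"dz":0,"wx":0,"wy":0,"wz":0,"claw":0.0854},{"dx":-0.0162,"dy":-0.0491,"dz":0,"wx":0,"wy":0,"wz":0,"claw":0.0854},{"dx":-0.0162,"dy":-0.0491,"dz":0,"wx":0,"wy":0,"wz":0,"claw":0.0854},{"dx":-0.0162,"dy":-0.0491,"dz":0,"wx":0,"wy":0,"wz":0,"claw":0.0854},{"dx":-0.0162,"dy":-0.0491,"dz":0,"wx":0,"wy":0,"wz":0,"claw":0.0854},{"dx":-0.0162,"dy":-0.0491,"dz":0,"wx":0,"wy":0,"wz":0,"claw":0.0854},{"dx":-0.0162,"dy":-0.0491,"dz":0,"wx":0,"wy":0,"wz":0,"claw":0.0854},{"dx":-0.0162,"dy":-0.0491,"dz":0,"wx":0,"wy":0,"wz":0,"claw":0.0854},{"dx":-0.0162,"dy":-0.0491,"dz":0,"wx":0,"wy":0,"wz":0,"claw":0.0854}]}}

```text
t: 2.1
eef_pos: [0.4729, -0.0645, 0.2562]
tool_rot: [-0.0, 0.128, 0.992, 0.0]
contact_force: [1.1, -0.1, -0.1]
gripper_width: 1.001
grasp_force: 0.0
```

>>> {"method": "drive_tool", "body": {"increments": [{"dx":0,"dy":0,"dz":0,"wx":0,"wy":0,"wz":10.16,"claw":0.065},{"dx":0,"dy":0,"dz":0,"wx":0,"wy":0,"wz":10.16,"claw":0.065},{"dx":0,"dy":0,"dz":0,"wx":0,"wy":0,"wz":10.16,"claw":0.065},{"dx":0,"dy":0,"dz":0,"wx":0,"wy":0,"wz":10.16,"claw":0.065},{"dx":0,"dy":0,"dz":0,"wx":0,"wy":0,"wz":10.16,"claw":0.065},{"dx":0,"dy":0,"dz":0,"wx":0,"wy":0,"wz":10.16,"claw":0.065},{"dx":0,"dy":0,"dz":0,"wx":0,"wy":0,"wz":10.16,"claw":0.065},{"dx":0,"dy":0,"dz":0,"wx":0,"wy":0,"wz":10.16,"claw":0.065},{"dx":0,"dy":0,"dz":0,"wx":0,"wy":0,"wz":10.16,"claw":0.065},{"dx":0,"dy":0,"dz":0,"wx":0,"wy":0,"wz":10.16,"claw":0.065},{"dx":0,"dy":0,"dz":0,"wx":0,"wy":0,"wz":10.16,"claw":0.065},{"dx":0,"dy":0,"dz":0,"wx":0,"wy":0,"wz":0,"claw":0.065}]}}

```text
t: 3.6
eef_pos: [0.4729, -0.0628, 0.2561]
tool_rot: [-0.0, 0.893, 0.451, -0.0]
contact_force: [0.3, -0.9, 1.2]
gripper_width: 0.765
grasp_force: 0.0
```

```bash
cat >> h.py <<'E'
from scipy.spatial.transform import Rotation as Ro
def st():
    o=get_obs();w,x,y,z=o["tool_rot"];R=Ro.from_quat([x,y,z,w]).as_matrix()
    az=np.degrees(np.arctan2(R[1,1],R[0,1]))
    print("t",o["t"],"pos",o["eef_pos"],"az",az,"q",o["q"],"F",o["contact_force"],"M",o["torque"],"w",o["gripper_width"]*.0854,"gf",o["grasp_force"]);print("R",R);return o,R
E
python3 - <<'E'
from h import *
o,R=st()
for n,w in(("side",(205,150,290,250)),("top",(255,180,335,250))):
    p,d=read_camera(n);x0,y0,x1,y1=w;cv2.imwrite(f"pics/{n}1.png",cv2.resize(p[y0:y1,x0:x1,::-1],None,fx=6,fy=6,interpolation=cv2.INTER_CUBIC))
D=R.T@(np.array([.475,-.062,.098])-o["eef_pos"]);print("tool delta to nut",D)
E
```

```text
t 3.6 pos [ 0.4729 -0.0628  0.2561] az -36.433959406730075 q [-0.5794  0.1602  0.6552  2.0469 -0.1179  0.9711 -0.4995] F [ 0.299  -0.8541  1.1595] M [-0.0145  0.0051 -0.0313] w 0.0653659011778291 gf 0.0
R [[ 0.5939  0.8045 -0.0006]
 [ 0.8045 -0.5939 -0.0001]
 [-0.0004 -0.0004 -1.    ]]
tool delta to nut [0.0019 0.0012 0.1581]
```

View pics/side1.png

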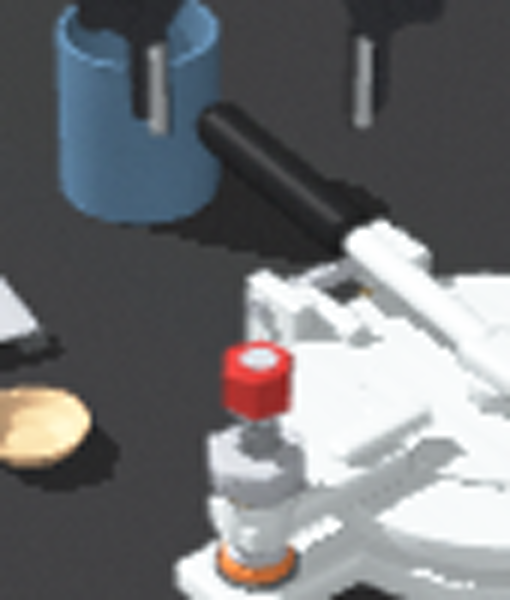

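The fingertips are at about px (231.3,172) and (265.5,171), and the nut is now evenly shaded. I'll check the tip height and look closer at the nut's faces.

Run:
```python
from h import *
for z in(.22,.23,.24): print(z,proj("side",[.4729,-.0628,z]))
p,d=read_camera("side");g=p.mean(2);print(*g[219:237,237:259].astype(int),sep="\n")
g=cv2.resize(g[215:240,232:262].astype(np.float32),None,fx=20,fy=20,interpolation=cv2.INTER_LINEAR)
cv2.imwrite("pics/nut.png",np.clip((g-60)*1.5,0,255))
```

```text
0.22 [247.936  176.7464]
0.23 [247.9938 172.859 ]
0.24 [248.0523 168.929 ]
[ 66  66  67  66  67  65  74 103 123 105  90  88  99 120 179 238 249 248
 249 249 249 249]
[ 66  67  66  67  67  70  81  98 118 137 112 131 142 126 179 249 248 248
 249 248 249 248]
[ 66  68  69  78  79 108 168 198 156 118  99 112 110 108 148 227 235 244
 248 249 248 249]
[ 68  68  93 162 174 227 226 198 126 125 123 111 108 109 147 226 225 214
 239 249 248 248]
[ 66  67 125 233 224 224 224 211 136 112 112 113 110 104 104 156 225 224
 223 248 248 250]
[ 68  67 118 225 225 225 219 167 122 103 111 112 108 104 104 133 136 149
 217 249 249 249]
[ 66  66 117 223 229 226 226 218 153 113 112 112 111 111 130 133 134 134
 172 249 249 249]
[ 67  68 110 216 234 226 226 226 224 204 136 140 146 139 130 131 132 132
 164 239 249 249]
[ 67  67 106 208 234 231 227 226 226 226 226 226 226 217 138 134 137 138
 162 238 249 250]
[ 66  67  92 171 218 223 227 226 225 227 226 226 225 222 198 156 138 135
 159 239 249 249]
[ 67  68  80 139 188 184 181 186 197 198 209 212 211 176 149 139 135 132
 153 235 249 246]
[ 66  67  78 128 174 166 162 141 161 156 154 156 156 140 141 139 133 125
 124 178 240 189]
[ 68  66  68  96 157 139 150 148 143 144 143 144 145 140 136 135 127 118
 121 150 165 166]
[ 68  68  85 140 154 152 143 143 143 141 140 138 138 139 135 127 125 141
 164 166 170 175]
[ 67  66 118 231 248 224 140 137 142 141 139 138 137 135 133 148 162 155
 170 176 180 178]
[ 65  66 106 210 241 225 213 154 150 130 136 145 141 147 155 166 158 168
 181 177 175 170]
[ 66  66 103 198 232 228 217 175 180 181 182 180 177 173 169 164 161 177
 175 171 168 169]
[ 68  67  87 164 231 227 216 201 176 176 177 175 175 177 171 165 163 171
 169 168 172 191][ WARN:0@1.193] global loadsave.cpp:1063 imwrite_ Unsupported depth image for selected encoder is fallbacked to CV_8U.
```

View pics/nut.png

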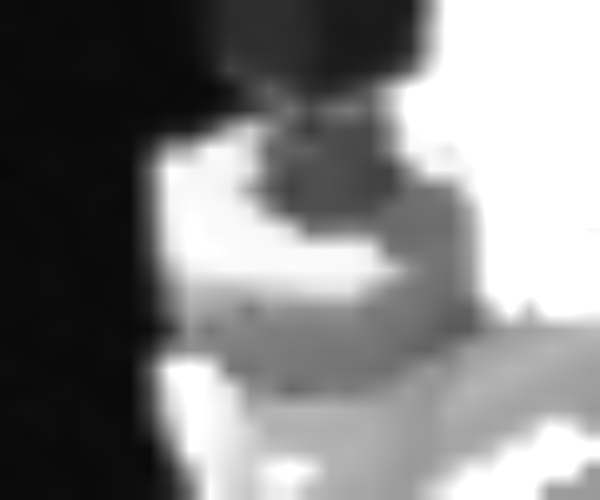

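The tips are about 24–25 mm ahead of the TCP, as listed. The nut's near corner points within about 5° of the camera direction, so a jaw azimuth of -36.5° fits. I'll descend and grip.

>>> {"method": "drive_tool", "body": {"increments": [{"dx":0.0016,"dy":0.0011,"dz":0.0,"wx":0,"wy":0,"wz":0,"claw":0.065},{"dx":0,"dy":0,"dz":0.03,"wx":0,"wy":0,"wz":0,"claw":0.065},{"dx":0,"dy":0,"dz":0.03,"wx":0,"wy":0,"wz":0,"claw":0.065},{"dx":0,"dy":0,"dz":0.03,"wx":0,"wy":0,"wz":0,"claw":0.065},{"dx":0,"dy":0,"dz":0.03,"wx":0,"wy":0,"wz":0,"claw":0.065},{"dx":0,"dy":0,"dz":0.02,"wx":0,"wy":0,"wz":0,"claw":0.065},{"dx":0,"dy":0,"dz":0.018,"wx":0,"wy":0,"wz":0,"claw":0.065},{"dx":0,"dy":0,"dz":0,"wx":0,"wy":0,"wz":0,"claw":0.065}]}}

```text
t: 4.75
eef_pos: [0.4743, -0.0623, 0.0973]
tool_rot: [-0.0, 0.893, 0.45, -0.001]
contact_force: [0.1, -0.6, 1.1]
gripper_width: 0.761
grasp_force: 0.0
```

>>> {"method": "drive_tool", "body": {"increments": [{"dx":0,"dy":0,"dz":0,"wx":0,"wy":0,"wz":0,"claw":0.03},{"dx":0,"dy":0,"dz":0,"wx":0,"wy":0,"wz":0,"claw":0.03},{"dx":0,"dy":0,"dz":0,"wx":0,"wy":0,"wz":0,"claw":0.03},{"dx":0,"dy":0,"dz":0,"wx":0,"wy":0,"wz":0,"claw":0.03},{"dx":0,"dy":0,"dz":0,"wx":0,"wy":0,"wz":0,"claw":0.03},{"dx":0,"dy":0,"dz":0,"wx":0,"wy":0,"wz":0,"claw":0.03}], "newtons": 45}}

```text
t: 5.5
eef_pos: [0.4759, -0.0625, 0.0994]
tool_rot: [0.0, 0.893, 0.45, 0.001]
contact_force: [-1.1, 0.0, 6.7]
gripper_width: 0.406
grasp_force: 44.0
```

```bash
python3 -c "
from h import *
st()"
```

```text
t 5.5 pos [ 0.4759 -0.0625  0.0994] az -36.51396619802921 q [-0.4276  0.4337  0.5272  2.1716 -0.3728  0.6203 -0.2713] F [-1.1408  0.0002  6.7301] M [-0.2197  0.2275  0.1644] w 0.034653258023188874 gf 43.98453863512259
R [[ 0.595   0.8037  0.0021]
 [ 0.8037 -0.595   0.0001]
 [ 0.0014  0.0016 -1.    ]]
```

>>> {"method": "drive_tool", "body": {"increments": [{"dx":0,"dy":0,"dz":0,"wx":0,"wy":0,"wz":-5,"claw":0.03},{"dx":0,"dy":0,"dz":0,"wx":0,"wy":0,"wz":-5,"claw":0.03},{"dx":0,"dy":0,"dz":0,"wx":0,"wy":0,"wz":-5,"claw":0.03},{"dx":0,"dy":0,"dz":0,"wx":0,"wy":0,"wz":-5,"claw":0.03},{"dx":0,"dy":0,"dz":0,"wx":0,"wy":0,"wz":-5,"claw":0.03},{"dx":0,"dy":0,"dz":0,"wx":0,"wy":0,"wz":-5,"claw":0.03}]}}

```text
t: 6.25
eef_pos: [0.4767, -0.0628, 0.0996]
tool_rot: [0.001, 0.746, 0.666, 0.001]
contact_force: [1.1, -1.5, 3.6]
gripper_width: 0.409
grasp_force: 43.6
```

```bash
python3 -c "
from h import *
st()"
```

```text
t 6.25 pos [ 0.4767 -0.0628  0.0996] az -6.416927707095949 q [-0.3155  0.4102  0.3855  2.1642 -0.2657  0.607   0.148 ] F [ 1.143  -1.5369  3.5944] M [-0.3452 -0.2474 -0.1648] w 0.03493657638735044 gf 43.59806859923992
R [[ 0.1118  0.9937  0.0039]
 [ 0.9937 -0.1118 -0.0003]
 [ 0.0001  0.0039 -1.    ]]
```

>>> {"method": "drive_tool", "body": {"increments": [{"dx":0,"dy":0,"dz":0,"wx":0,"wy":0,"wz":-5,"claw":0.03},{"dx":0,"dy":0,"dz":0,"wx":0,"wy":0,"wz":-5,"claw":0.03},{"dx":0,"dy":0,"dz":0,"wx":0,"wy":0,"wz":-5,"claw":0.03},{"dx":0,"dy":0,"dz":0,"wx":0,"wy":0,"wz":-5,"claw":0.03},{"dx":0,"dy":0,"dz":0,"wx":0,"wy":0,"wz":-5,"claw":0.03},{"dx":0,"dy":0,"dz":0,"wx":0,"wy":0,"wz":-5,"claw":0.03},{"dx":0,"dy":0,"dz":0,"wx":0,"wy":0,"wz":-5,"claw":0.03},{"dx":0,"dy":0,"dz":0,"wx":0,"wy":0,"wz":-5,"claw":0.03},{"dx":0,"dy":0,"dz":0,"wx":0,"wy":0,"wz":-5,"claw":0.03},{"dx":0,"dy":0,"dz":0,"wx":0,"wy":0,"wz":-5,"claw":0.03},{"dx":0,"dy":0,"dz":0,"wx":0,"wy":0,"wz":-5,"claw":0.03},{"dx":0,"dy":0,"dz":0,"wx":0,"wy":0,"wz":-5,"claw":0.03},{"dx":0,"dy":0,"dz":0,"wx":0,"wy":0,"wz":-5,"claw":0.03},{"dx":0,"dy":0,"dz":0,"wx":0,"wy":0,"wz":-5,"claw":0.03},{"dx":0,"dy":0,"dz":0,"wx":0,"wy":0,"wz":0,"claw":0.03}]}}

```text
t: 8.12
eef_pos: [0.4783, -0.0619, 0.1001]
tool_rot: [0.003, 0.229, 0.973, 0.001]
contact_force: [3.7, 1.7, 6.9]
gripper_width: 0.413
grasp_force: 44.8
```

```bash
python3 -c "
from h import *
st()"
```

```text
t 8.125 pos [ 0.4783 -0.0619  0.1001] az 63.466586814859376 q [-0.0563  0.3875  0.0669  2.1458 -0.0454  0.6025  1.1506] F [3.6966 1.702  6.9283] M [ 0.371  -1.0756  0.0665] w 0.035230840297672456 gf 44.8157747683581
R [[-0.8946  0.4467  0.0071]
 [ 0.4467  0.8947  0.0004]
 [-0.0061  0.0035 -1.    ]]
```

>>> {"method": "drive_tool", "body": {"increments": [{"dx":0,"dy":0,"dz":0,"wx":0,"wy":0,"wz":0,"claw":0.06},{"dx":0,"dy":0,"dz":0,"wx":0,"wy":0,"wz":0,"claw":0.06},{"dx":0,"dy":0,"dz":0,"wx":0,"wy":0,"wz":0,"claw":0.06},{"dx":0,"dy":0,"dz":-0.014,"wx":0,"wy":0,"wz":-6.5,"claw":0.06},{"dx":0,"dy":0,"dz":-0.014,"wx":0,"wy":0,"wz":-6.5,"claw":0.06},{"dx":0,"dy":0,"dz":0,"wx":0,"wy":0,"wz":0,"claw":0.06}]}}

```text
t: 8.88
eef_pos: [0.4753, -0.0624, 0.1268]
tool_rot: [0.001, 0.119, 0.993, 0.0]
contact_force: [-0.3, -0.1, 0.3]
gripper_width: 0.696
grasp_force: 0.0
```

```bash
python3 -c "
from h import *
o,R=st()
print(R.T@(np.array([.477,-.0612,.126])-o['eef_pos']))"
```

```text
t 8.875 pos [ 0.4753 -0.0624  0.1268] az 76.38021345219717 q [-0.012   0.3387  0.0148  2.1297 -0.0081  0.672   1.3413] F [-0.2848 -0.0905  0.3336] M [ 0.0059 -0.0057 -0.0661] w 0.05944954723021656 gf 0.0
R [[-0.9719  0.2355  0.0013]
 [ 0.2355  0.9719  0.0001]
 [-0.0012  0.0004 -1.    ]]
[-0.0013  0.0016  0.0008]
```

>>> {"method": "drive_tool", "body": {"increments": [{"dx":-0.0013,"dy":0.0016,"dz":0.0008,"wx":0,"wy":0,"wz":0,"claw":0.06},{"dx":0,"dy":0,"dz":0,"wx":0,"wy":0,"wz":0,"claw":0.02},{"dx":0,"dy":0,"dz":0,"wx":0,"wy":0,"wz":0,"claw":0.02},{"dx":0,"dy":0,"dz":0,"wx":0,"wy":0,"wz":0,"claw":0.02},{"dx":0,"dy":0,"dz":0,"wx":0,"wy":0,"wz":0,"claw":0.02},{"dx":0,"dy":0,"dz":0,"wx":0,"wy":0,"wz":0,"claw":0.02},{"dx":0,"dy":0,"dz":0,"wx":0,"wy":0,"wz":0,"claw":0.02}], "newtons": 25}}

```text
t: 9.75
eef_pos: [0.4764, -0.0609, 0.1252]
tool_rot: [-0.0, 0.118, 0.993, 0.0]
contact_force: [0.9, 0.9, -5.2]
gripper_width: 0.304
grasp_force: 24.9
```

```bash
cat >> h.py <<'E'
def feel(k=4):
    a=[]
    for i in range(k):
        if i: read_camera("top")
        o=get_obs();a.append([*o["contact_force"],*o["torque"],o["joint_torque"][6]])
    a=np.array(a);print("mean",a.mean(0),"sd",a.std(0))
E
python3 -c "
from h import *
st();feel()"
```

```text
t 9.75 pos [ 0.4764 -0.0609  0.1252] az 76.47333072185681 q [-0.0149  0.3433  0.0144  2.1276 -0.008   0.6714  1.3397] F [ 0.9195  0.9447 -5.2067] M [ 0.2016 -0.0079  0.0389] w 0.025926988465754364 gf 24.862147383391857
R [[-0.9723  0.2339 -0.0006]
 [ 0.2339  0.9723  0.0001]
 [ 0.0007 -0.     -1.    ]]
mean [ 0.6461  1.087  -4.9552  0.2644 -0.0235  0.0169 -0.0061] sd [0.234  0.0995 0.4862 0.0417 0.0135 0.0229 0.0002]
```

Gripped squarely on the flats. Joint 7's torque is a very quiet signal, so I'll use it to feel for contact.

>>> {"method": "drive_tool", "body": {"increments": [{"dx":0,"dy":0,"dz":0,"wx":0,"wy":0,"wz":5,"claw":0.02},{"dx":0,"dy":0,"dz":0,"wx":0,"wy":0,"wz":5,"claw":0.02},{"dx":0,"dy":0,"dz":0,"wx":0,"wy":0,"wz":5,"claw":0.02},{"dx":0,"dy":0,"dz":0,"wx":0,"wy":0,"wz":5,"claw":0.02},{"dx":0,"dy":0,"dz":0,"wx":0,"wy":0,"wz":5,"claw":0.02},{"dx":0,"dy":0,"dz":0,"wx":0,"wy":0,"wz":5,"claw":0.02}]}}

```text
t: 10.65
eef_pos: [0.4764, -0.0606, 0.125]
tool_rot: [-0.0, 0.372, 0.928, 0.0]
contact_force: [2.8, 1.2, -9.8]
gripper_width: 0.301
grasp_force: 25.1
```

```bash
python3 -c "
from h import *
st();feel()"
```

```text
t 10.65 pos [ 0.4764 -0.0606  0.125 ] az 46.33817941749643 q [-0.1173  0.3449  0.1358  2.1344 -0.0745  0.6671  0.878 ] F [ 2.7726  1.2496 -9.7903] M [ 0.3901 -0.3943  0.0151] w 0.025668786184464432 gf 25.135414777323604
R [[-0.7234  0.6904 -0.0005]
 [ 0.6904  0.7234  0.0003]
 [ 0.0006 -0.0002 -1.    ]]
mean [  1.7068   1.6604 -10.4477   0.4364  -0.3995  -0.0131   0.0422] sd [0.6243 0.2878 0.5055 0.0464 0.0208 0.0184 0.5077]
```

>>> {"method": "drive_tool", "body": {"increments": [{"dx":0,"dy":0,"dz":0.0006,"wx":0,"wy":0,"wz":5,"claw":0.02},{"dx":0,"dy":0,"dz":6e-05,"wx":0,"wy":0,"wz":5,"claw":0.02},{"dx":0,"dy":0,"dz":6e-05,"wx":0,"wy":0,"wz":5,"claw":0.02},{"dx":0,"dy":0,"dz":6e-05,"wx":0,"wy":0,"wz":5,"claw":0.02},{"dx":0,"dy":0,"dz":0.0,"wx":0,"wy":0,"wz":0,"claw":0.02},{"dx":0,"dy":0,"dz":0.0,"wx":0,"wy":0,"wz":0,"claw":0.02}]}}

```text
t: 11.55
eef_pos: [0.4767, -0.0607, 0.1247]
tool_rot: [-0.0, 0.525, 0.851, 0.0]
contact_force: [2.1, 2.8, -7.1]
gripper_width: 0.3
grasp_force: 26.3
```

```bash
python3 -c "
from h import *
feel()"
```

```text
mean [ 1.0794  3.3798 -7.1329  0.8298 -0.2702 -0.0083  0.0138] sd [0.5818 0.4009 0.5562 0.0611 0.0195 0.0286 0.0076]
```

>>> {"method": "drive_tool", "body": {"increments": [{"dx":0,"dy":0,"dz":6e-05,"wx":0,"wy":0,"wz":5,"claw":0.02},{"dx":0,"dy":0,"dz":6e-05,"wx":0,"wy":0,"wz":5,"claw":0.02},{"dx":0,"dy":0,"dz":6e-05,"wx":0,"wy":0,"wz":5,"claw":0.02},{"dx":0,"dy":0,"dz":6e-05,"wx":0,"wy":0,"wz":5,"claw":0.02},{"dx":0,"dy":0,"dz":0.0,"wx":0,"wy":0,"wz":0,"claw":0.02},{"dx":0,"dy":0,"dz":0.0,"wx":0,"wy":0,"wz":0,"claw":0.02}]}}

```text
t: 12.45
eef_pos: [0.4769, -0.0607, 0.1245]
tool_rot: [0.0, 0.665, 0.747, 0.0]
contact_force: [1.9, 5.7, -7.1]
gripper_width: 0.294
grasp_force: 26.3
```

```bash
python3 -c "
from h import *
feel();st()"
```

```text
mean [ 1.6371  4.8605 -7.5668  1.0749 -0.491   0.009   0.0201] sd [0.3903 0.5518 0.5294 0.0207 0.0175 0.0289 0.0039]
t 12.6 pos [ 0.4768 -0.0608  0.1245] az 6.538522829415635 q [-0.2544  0.355   0.3018  2.1431 -0.1689  0.6648  0.2771] F [ 1.8096  4.7072 -7.5941] M [ 1.0853 -0.519  -0.0308] w 0.02567734419487115 gf 26.135006546974182
R [[-0.1139  0.9935  0.0004]
 [ 0.9935  0.1139  0.0004]
 [ 0.0003  0.0004 -1.    ]]
```

>>> {"method": "drive_tool", "body": {"increments": [{"dx":0,"dy":0,"dz":6e-05,"wx":0,"wy":0,"wz":5,"claw":0.02},{"dx":0,"dy":0,"dz":6e-05,"wx":0,"wy":0,"wz":5,"claw":0.02},{"dx":0,"dy":0,"dz":6e-05,"wx":0,"wy":0,"wz":5,"claw":0.02},{"dx":0,"dy":0,"dz":6e-05,"wx":0,"wy":0,"wz":5,"claw":0.02},{"dx":0,"dy":0,"dz":0.0,"wx":0,"wy":0,"wz":0,"claw":0.02},{"dx":0,"dy":0,"dz":0.0,"wx":0,"wy":0,"wz":0,"claw":0.02}]}}

```text
t: 13.35
eef_pos: [0.477, -0.0608, 0.1243]
tool_rot: [0.0, 0.785, 0.62, 0.0]
contact_force: [2.6, 4.3, -7.4]
gripper_width: 0.301
grasp_force: 26.3
```

```bash
python3 -c "
from h import *
feel()"
```

```text
mean [ 2.9219  4.3604 -8.1197  1.0354 -0.6419 -0.0325  0.024 ] sd [0.2787 0.7105 0.5838 0.0176 0.0479 0.0129 0.0041]
```

>>> {"method": "drive_tool", "body": {"increments": [{"dx":0,"dy":0,"dz":6e-05,"wx":0,"wy":0,"wz":5,"claw":0.02},{"dx":0,"dy":0,"dz":6e-05,"wx":0,"wy":0,"wz":5,"claw":0.02},{"dx":0,"dy":0,"dz":6e-05,"wx":0,"wy":0,"wz":5,"claw":0.02},{"dx":0,"dy":0,"dz":6e-05,"wx":0,"wy":0,"wz":5,"claw":0.02},{"dx":0,"dy":0,"dz":0.0,"wx":0,"wy":0,"wz":0,"claw":0.02},{"dx":0,"dy":0,"dz":0.0,"wx":0,"wy":0,"wz":0,"claw":0.02}]}}

```text
t: 14.25
eef_pos: [0.4771, -0.0609, 0.1241]
tool_rot: [0.0, 0.88, 0.475, 0.0]
contact_force: [2.8, 3.7, -9.7]
gripper_width: 0.3
grasp_force: 26.2
```

```bash
python3 -c "
from h import *
feel()"
```

```text
mean [ 2.7276  4.2484 -9.6245  0.9191 -0.7643 -0.0126  0.0248] sd [0.126  0.3713 0.2772 0.0442 0.0435 0.0275 0.0035]
```

>>> {"method": "drive_tool", "body": {"increments": [{"dx":0,"dy":0,"dz":0.0002,"wx":0,"wy":0,"wz":5,"claw":0.02},{"dx":0,"dy":0,"dz":6e-05,"wx":0,"wy":0,"wz":5,"claw":0.02},{"dx":0,"dy":0,"dz":6e-05,"wx":0,"wy":0,"wz":5,"claw":0.02},{"dx":0,"dy":0,"dz":6e-05,"wx":0,"wy":0,"wz":5,"claw":0.02},{"dx":0,"dy":0,"dz":0.0,"wx":0,"wy":0,"wz":0,"claw":0.02},{"dx":0,"dy":0,"dz":0.0,"wx":0,"wy":0,"wz":0,"claw":0.02}]}}

```text
t: 15.15
eef_pos: [0.4772, -0.0609, 0.124]
tool_rot: [0.0, 0.949, 0.315, 0.001]
contact_force: [3.0, 4.7, -5.7]
gripper_width: 0.299
grasp_force: 26.8
```

```bash
python3 -c "
from h import *
feel()"
```

```text
mean [ 3.2069  3.9089 -5.5129  0.9452 -0.6319 -0.0846  0.0551] sd [0.416  0.7483 0.2767 0.01   0.0356 0.0185 0.0032]
```

>>> {"method": "drive_tool", "body": {"increments": [{"dx":0,"dy":0,"dz":6e-05,"wx":0,"wy":0,"wz":5,"claw":0.02},{"dx":0,"dy":0,"dz":6e-05,"wx":0,"wy":0,"wz":5,"claw":0.02},{"dx":0,"dy":0,"dz":6e-05,"wx":0,"wy":0,"wz":5,"claw":0.02},{"dx":0,"dy":0,"dz":0.0,"wx":0,"wy":0,"wz":0,"claw":0.02},{"dx":0,"dy":0,"dz":0.0,"wx":0,"wy":0,"wz":0,"claw":0.02}]}}

```text
t: 15.92
eef_pos: [0.4773, -0.0611, 0.1239]
tool_rot: [-0.0, 0.982, 0.188, 0.001]
contact_force: [2.8, 4.3, 0.5]
gripper_width: 0.301
grasp_force: 27.3
```

```bash
python3 -c "
from h import *
feel()"
```

```text
mean [ 2.8156  4.3194 -0.2262  0.9112 -0.6059 -0.0494  0.0658] sd [0.3936 0.3537 0.4747 0.0398 0.0271 0.0131 0.0217]
```

>>> {"method": "drive_tool", "body": {"increments": [{"dx":0,"dy":0,"dz":0,"wx":0,"wy":0,"wz":4,"claw":0.02},{"dx":0,"dy":0,"dz":0,"wx":0,"wy":0,"wz":4,"claw":0.02},{"dx":0,"dy":0,"dz":0,"wx":0,"wy":0,"wz":0,"claw":0.02},{"dx":0,"dy":0,"dz":0,"wx":0,"wy":0,"wz":0,"claw":0.02},{"dx":0,"dy":0,"dz":0,"wx":0,"wy":0,"wz":0,"claw":0.02}]}}

```text
t: 16.7
eef_pos: [0.4772, -0.0611, 0.1239]
tool_rot: [-0.0, 0.993, 0.118, 0.001]
contact_force: [2.9, 4.9, 5.9]
gripper_width: 0.303
grasp_force: 25.9
```

```bash
python3 -c "
from h import *
feel(6);st()"
```

```text
mean [ 2.8972  4.1123  5.948   0.9005 -0.5135  0.0613 -0.0343] sd [0.3506 0.7881 0.5159 0.019  0.0214 0.0265 0.0142]
t 16.95 pos [ 0.4772 -0.0611  0.1239] az -76.48411319241498 q [-0.5483  0.4175  0.6754  2.1604 -0.4105  0.689  -0.9273] F [3.295  5.4534 5.7437] M [ 0.8836 -0.543   0.0665] w 0.025269175957709257 gf 25.89883776381612
R [[ 0.9723  0.2337  0.0011]
 [ 0.2337 -0.9723  0.0001]
 [ 0.0011  0.0001 -1.    ]]
```

>>> {"method": "drive_tool", "body": {"increments": [{"dx":0,"dy":0,"dz":0,"wx":0,"wy":0,"wz":2,"claw":0.02},{"dx":0,"dy":0,"dz":0,"wx":0,"wy":0,"wz":2,"claw":0.02},{"dx":0,"dy":0,"dz":0,"wx":0,"wy":0,"wz":2,"claw":0.02}]}}

```text
t: 17.32
eef_pos: [0.4773, -0.0611, 0.1239]
tool_rot: [0.0, 0.998, 0.065, 0.001]
contact_force: [3.5, 3.9, 5.2]
gripper_width: 0.298
grasp_force: 25.1
```

```bash
python3 -c "
from h import *
o=get_obs();print(o['contact_force'],o['torque'],o['joint_torque'][6],o['joint_vel'][6])
feel(5)"
```

```text
[3.4552 3.8685 5.1843] [ 0.8757 -0.4801  0.2453] 0.06975257769227028 -0.2227444062648966
mean [ 2.84    3.6849  5.6445  0.8442 -0.5211  0.1542 -0.144 ] sd [0.3776 0.3974 0.4507 0.0255 0.0415 0.0702 0.1288]
```

Contact is definite: the reaction moment is about 0.13 N m at rest with the expected sign, and it rises with angle. I'll release the knob and go to the nut.

>>> {"method": "drive_tool", "body": {"increments": [{"dx":0,"dy":0,"dz":0,"wx":0,"wy":0,"wz":0,"claw":0.062},{"dx":0,"dy":0,"dz":0,"wx":0,"wy":0,"wz":0,"claw":0.062},{"dx":0,"dy":0,"dz":0,"wx":0,"wy":0,"wz":0,"claw":0.062},{"dx":0,"dy":0,"dz":0,"wx":0,"wy":0,"wz":0,"claw":0.062},{"dx":0,"dy":0,"dz":0,"wx":0,"wy":0,"wz":-9.5,"claw":0.062},{"dx":0,"dy":0,"dz":0,"wx":0,"wy":0,"wz":-9.5,"claw":0.062},{"dx":0,"dy":0,"dz":0,"wx":0,"wy":0,"wz":-9.5,"claw":0.062},{"dx":0,"dy":0,"dz":0,"wx":0,"wy":0,"wz":-9.5,"claw":0.062},{"dx":0,"dy":0,"dz":0,"wx":0,"wy":0,"wz":-9.5,"claw":0.062},{"dx":0,"dy":0,"dz":0,"wx":0,"wy":0,"wz":-9.5,"claw":0.062},{"dx":0,"dy":0,"dz":0,"wx":0,"wy":0,"wz":-9.5,"claw":0.062},{"dx":0,"dy":0,"dz":0,"wx":0,"wy":0,"wz":-9.5,"claw":0.062},{"dx":0,"dy":0,"dz":0,"wx":0,"wy":0,"wz":-9.5,"claw":0.062},{"dx":0,"dy":0,"dz":0,"wx":0,"wy":0,"wz":0,"claw":0.062},{"dx":0,"dy":0,"dz":0,"wx":0,"wy":0,"wz":0,"claw":0.062}]}}

```text
t: 19.4
eef_pos: [0.4766, -0.0612, 0.1234]
tool_rot: [-0.0, 0.69, 0.724, -0.0]
contact_force: [0.1, 0.3, -0.3]
gripper_width: 0.721
grasp_force: 0.0
```

```bash
python3 -c "
from h import *
o,R=st();print(R.T@(np.array([.477,-.0612,.098])-o['eef_pos']))"
```

```text
t 19.4 pos [ 0.4766 -0.0612  0.1234] az 2.7760261037647345 q [-0.2618  0.3578  0.3117  2.1445 -0.1754  0.6627  0.2186] F [ 0.1112  0.2923 -0.3047] M [-0.0048 -0.0109 -0.013 ] w 0.0615984625078747 gf 0.0
R [[-0.0484  0.9988 -0.0001]
 [ 0.9988  0.0484 -0.    ]
 [-0.     -0.0001 -1.    ]]
[-0.0001  0.0004  0.0254]
```

>>> {"method": "drive_tool", "body": {"increments": [{"dx":0,"dy":0.0004,"dz":0.0125,"wx":0,"wy":0,"wz":-0.7,"claw":0.062},{"dx":0,"dy":0,"dz":0.012,"wx":0,"wy":0,"wz":0,"claw":0.062},{"dx":0,"dy":0,"dz":0,"wx":0,"wy":0,"wz":0,"claw":0.03},{"dx":0,"dy":0,"dz":0,"wx":0,"wy":0,"wz":0,"claw":0.03},{"dx":0,"dy":0,"dz":0,"wx":0,"wy":0,"wz":0,"claw":0.03},{"dx":0,"dy":0,"dz":0,"wx":0,"wy":0,"wz":0,"claw":0.03},{"dx":0,"dy":0,"dz":0,"wx":0,"wy":0,"wz":0,"claw":0.03},{"dx":0,"dy":0,"dz":0,"wx":0,"wy":0,"wz":0,"claw":0.03}], "newtons": 45}}

```text
t: 20.4
eef_pos: [0.4769, -0.061, 0.0988]
tool_rot: [-0.0, 0.684, 0.729, -0.0]
contact_force: [2.6, 0.0, -9.9]
gripper_width: 0.412
grasp_force: 45.8
```

```bash
python3 -c "
from h import *
feel();st()"
```

```text
mean [  1.6916  -0.5807 -10.7608  -0.1206  -0.4238  -0.0348   0.0441] sd [0.6824 0.3567 0.5717 0.0331 0.0153 0.0331 0.0001]
t 20.55 pos [ 0.4769 -0.061   0.0988] az 3.6628887344587446 q [-0.2418  0.4026  0.29    2.1569 -0.1977  0.6066  0.2532] F [  1.421   -0.8522 -11.2862] M [-0.0955 -0.4177 -0.0239] w 0.03486285381135936 gf 45.843181599047966
R [[-0.0639  0.998  -0.0002]
 [ 0.998   0.0639 -0.    ]
 [-0.     -0.0002 -1.    ]]
```

>>> {"method": "drive_tool", "body": {"increments": [{"dx":0,"dy":0,"dz":0.0005,"wx":0,"wy":0,"wz":5,"claw":0.03},{"dx":0,"dy":0,"dz":6e-05,"wx":0,"wy":0,"wz":5,"claw":0.03},{"dx":0,"dy":0,"dz":6e-05,"wx":0,"wy":0,"wz":5,"claw":0.03},{"dx":0,"dy":0,"dz":6e-05,"wx":0,"wy":0,"wz":5,"claw":0.03},{"dx":0,"dy":0,"dz":6e-05,"wx":0,"wy":0,"wz":5,"claw":0.03},{"dx":0,"dy":0,"dz":6e-05,"wx":0,"wy":0,"wz":5,"claw":0.03},{"dx":0,"dy":0,"dz":6e-05,"wx":0,"wy":0,"wz":5,"claw":0.03},{"dx":0,"dy":0,"dz":6e-05,"wx":0,"wy":0,"wz":5,"claw":0.03},{"dx":0,"dy":0,"dz":6e-05,"wx":0,"wy":0,"wz":5,"claw":0.03},{"dx":0,"dy":0,"dz":6e-05,"wx":0,"wy":0,"wz":5,"claw":0.03},{"dx":0,"dy":0,"dz":0,"wx":0,"wy":0,"wz":0,"claw":0.03}]}}

```text
t: 21.92
eef_pos: [0.477, -0.061, 0.0982]
tool_rot: [-0.0, 0.928, 0.372, -0.0]
contact_force: [-0.6, 0.1, -0.8]
gripper_width: 0.412
grasp_force: 46.6
```

```bash
python3 -c "
from h import *
feel();st()"
```

```text
mean [-1.2249 -0.4677 -0.1935 -0.0961  0.3035 -0.0807 -0.0285] sd [0.5954 0.5218 0.8164 0.0126 0.0479 0.0078 0.1425]
t 22.075 pos [ 0.477  -0.061   0.0982] az -46.26133821538228 q [-0.4249  0.4371  0.5207  2.1684 -0.3711  0.6211 -0.4466] F [-1.6725 -0.9     1.1999] M [-0.0762  0.3624 -0.0892] w 0.03478926880633188 gf 46.768236614589114
R [[ 0.7225  0.6914 -0.    ]
 [ 0.6914 -0.7225  0.0005]
 [ 0.0003 -0.0004 -1.    ]]
```

>>> {"method": "drive_tool", "body": {"increments": [{"dx":0,"dy":0,"dz":6e-05,"wx":0,"wy":0,"wz":5,"claw":0.03},{"dx":0,"dy":0,"dz":6e-05,"wx":0,"wy":0,"wz":5,"claw":0.03},{"dx":0,"dy":0,"dz":6e-05,"wx":0,"wy":0,"wz":5,"claw":0.03},{"dx":0,"dy":0,"dz":6e-05,"wx":0,"wy":0,"wz":5,"claw":0.03},{"dx":0,"dy":0,"dz":6e-05,"wx":0,"wy":0,"wz":5,"claw":0.03},{"dx":0,"dy":0,"dz":6e-05,"wx":0,"wy":0,"wz":5,"claw":0.03},{"dx":0,"dy":0,"dz":6e-05,"wx":0,"wy":0,"wz":5,"claw":0.03},{"dx":0,"dy":0,"dz":6e-05,"wx":0,"wy":0,"wz":5,"claw":0.03},{"dx":0,"dy":0,"dz":6e-05,"wx":0,"wy":0,"wz":5,"claw":0.03},{"dx":0,"dy":0,"dz":6e-05,"wx":0,"wy":0,"wz":5,"claw":0.03},{"dx":0,"dy":0,"dz":0,"wx":0,"wy":0,"wz":0,"claw":0.03}]}}

```text
t: 23.45
eef_pos: [0.477, -0.061, 0.0979]
tool_rot: [-0.0, 0.998, -0.055, -0.0]
contact_force: [-3.8, -0.3, 7.4]
gripper_width: 0.408
grasp_force: 47.9
```

```bash
python3 -c "
from h import *
feel();st()"
```

```text
mean [-3.6075 -0.2023  7.8414 -0.0312  0.7695  0.0163 -0.0825] sd [0.2212 0.1379 0.3227 0.0213 0.0347 0.0184 0.1146]
t 23.6 pos [ 0.477  -0.061   0.0979] az -96.26588160388913 q [-0.5996  0.503   0.7564  2.1781 -0.5685  0.6641 -1.1227] F [-3.3901 -0.164   8.2998] M [0.0043 0.7368 0.0316] w 0.034930760164142385 gf 47.804717610706575
R [[ 0.994  -0.1091 -0.0001]
 [-0.1091 -0.994   0.0011]
 [-0.0002 -0.001  -1.    ]]
```

>>> {"method": "drive_tool", "body": {"increments": [{"dx":0,"dy":0,"dz":0,"wx":0,"wy":0,"wz":3,"claw":0.03},{"dx":0,"dy":0,"dz":0,"wx":0,"wy":0,"wz":3,"claw":0.03},{"dx":0,"dy":0,"dz":0,"wx":0,"wy":0,"wz":3,"claw":0.03},{"dx":0,"dy":0,"dz":0,"wx":0,"wy":0,"wz":3,"claw":0.03}]}}

```text
t: 24.1
eef_pos: [0.477, -0.061, 0.0978]
tool_rot: [-0.0, 0.987, -0.159, -0.0]
contact_force: [-3.6, -1.1, 6.8]
gripper_width: 0.406
grasp_force: 48.0
```

```bash
python3 -c "
from h import *
o=get_obs();print(o['torque'],o['joint_torque'][6]);feel();st()"
```

```text
[-0.0324  0.708   0.0593] 0.1728372322395444
mean [-3.4544 -0.7605  7.5605 -0.0212  0.7652 -0.0138 -0.0061] sd [0.1755 0.3195 1.0399 0.0145 0.0472 0.0543 0.1418]
t 24.25 pos [ 0.477  -0.061   0.0978] az -108.28648552857966 q [-0.6387  0.525   0.8128  2.1801 -0.6188  0.6803 -1.2824] F [-3.2673 -1.0003  6.5743] M [-0.0386  0.7342 -0.0888] w 0.03488333338188523 gf 47.56977137090871
R [[ 0.9495 -0.3138 -0.0001]
 [-0.3138 -0.9495  0.0009]
 [-0.0004 -0.0009 -1.    ]]
```

>>> {"method": "drive_tool", "body": {"increments": [{"dx":0,"dy":0,"dz":0,"wx":0,"wy":0,"wz":3,"claw":0.03},{"dx":0,"dy":0,"dz":0,"wx":0,"wy":0,"wz":3,"claw":0.03},{"dx":0,"dy":0,"dz":0,"wx":0,"wy":0,"wz":3,"claw":0.03}]}}

```text
t: 24.62
eef_pos: [0.477, -0.061, 0.0978]
tool_rot: [-0.0, 0.972, -0.236, -0.0]
contact_force: [-2.6, -0.7, 5.6]
gripper_width: 0.407
grasp_force: 47.6
```

```bash
python3 -c "
from h import *
o=get_obs();print(o['torque'],o['joint_torque'][6]);feel();st()"
```

```text
[-0.0799  0.688  -0.0148] 0.22251177113503218
mean [-3.0992  0.3276  7.0001 -0.0322  0.7476 -0.0397  0.0101] sd [0.5344 0.6544 1.1526 0.0309 0.0425 0.0549 0.1564]
t 24.775 pos [ 0.477  -0.061   0.0978] az -117.28573917213478 q [-0.6667  0.5432  0.8545  2.1814 -0.6569  0.6943 -1.4017] F [-2.807   0.7661  6.4642] M [-0.036   0.7273 -0.1296] w 0.03498815029165763 gf 47.50722038035747
R [[ 0.8887 -0.4584 -0.0001]
 [-0.4584 -0.8887  0.001 ]
 [-0.0005 -0.0008 -1.    ]]
```

>>> {"method": "drive_tool", "body": {"increments": [{"dx":0,"dy":0,"dz":0,"wx":0,"wy":0,"wz":1.5,"claw":0.03},{"dx":0,"dy":0,"dz":0,"wx":0,"wy":0,"wz":1.5,"claw":0.03},{"dx":0,"dy":0,"dz":0,"wx":0,"wy":0,"wz":1.5,"claw":0.03}]}}

```text
t: 25.15
eef_pos: [0.477, -0.061, 0.0978]
tool_rot: [-0.0, 0.962, -0.274, -0.0]
contact_force: [-3.5, 0.4, 6.4]
gripper_width: 0.409
grasp_force: 49.0
```

```bash
cat > s.py <<'E'
from h import *
for i in range(6):
    o=get_obs();print(o['t'],o['torque'],o['joint_torque'][6],o['joint_vel'][6],o['q'][6]);read_camera("top")
st()
E
python3 s.py
```

```text
25.15 [-0.1036  0.6371  0.3472] -0.13036543037742376 -0.1549221886811405 -1.4612584520345977
25.2 [-0.0662  0.7487  0.3369] -0.3487940691411495 0.030941492367370017 -1.4619778958996408
25.25 [-0.1049  0.6828  0.318 ] -0.4439658857882023 0.013551578851695471 -1.4609084707225526
25.3 [-0.0547  0.7026  0.3033] -0.3208704013377428 0.002753582796910528 -1.4606200281850512
25.35 [-0.0731  0.7297  0.2775] -0.2854014839977026 0.00035290249898080095 -1.4605230390650754
25.4 [-0.116   0.7073  0.3128] -0.2788376435637474 0.0032360597582295017 -1.4605524349788106
t 25.45 pos [ 0.477  -0.061   0.0978] az -121.71106141077084 q [-0.6801  0.5527  0.8747  2.182  -0.6755  0.7018 -1.4606] F [-3.3062 -0.4656  7.247 ] M [-0.0758  0.6413  0.2768] w 0.03490558561793687 gf 48.76684939255938
R [[ 0.8507 -0.5256 -0.0001]
 [-0.5256 -0.8507  0.0009]
 [-0.0006 -0.0007 -1.    ]]
```

A slow turn shows 0.3 N m on the nut, which is firm and in the expected band. I'll release and lift clear.

>>> {"method": "drive_tool", "body": {"increments": [{"dx":0,"dy":0,"dz":0,"wx":0,"wy":0,"wz":0,"claw":0.065},{"dx":0,"dy":0,"dz":0,"wx":0,"wy":0,"wz":0,"claw":0.065},{"dx":0,"dy":0,"dz":0,"wx":0,"wy":0,"wz":0,"claw":0.065},{"dx":0,"dy":0,"dz":0,"wx":0,"wy":0,"wz":0,"claw":0.065},{"dx":0,"dy":0,"dz":-0.03,"wx":0,"wy":0,"wz":0,"claw":0.065},{"dx":0,"dy":0,"dz":-0.03,"wx":0,"wy":0,"wz":0,"claw":0.065},{"dx":0,"dy":0,"dz":-0.03,"wx":0,"wy":0,"wz":0,"claw":0.065},{"dx":0,"dy":0,"dz":-0.03,"wx":0,"wy":0,"wz":0,"claw":0.065},{"dx":0,"dy":0,"dz":-0.03,"wx":0,"wy":0,"wz":0,"claw":0.065},{"dx":0,"dy":0,"dz":0,"wx":0,"wy":0,"wz":0,"claw":0.065},{"dx":0,"dy":0,"dz":0,"wx":0,"wy":0,"wz":0,"claw":0.065}]}}

```text
t: 26.82
eef_pos: [0.4766, -0.0606, 0.2466]
tool_rot: [-0.0, 0.962, -0.274, -0.0]
contact_force: [0.3, 1.3, -0.5]
gripper_width: 0.759
grasp_force: 0.0
```

Run:
```python
from h import *
st()
p,d=read_camera("side");cv2.imwrite("pics/end.png",p[:,:,::-1])
```

```text
t 26.825 pos [ 0.4766 -0.0606  0.2466] az -121.80335747456675 q [-0.9793  0.3274  1.2029  2.0664 -0.3683  0.9869 -1.7111] F [ 0.2973  1.2617 -0.502 ] M [-0.0269 -0.0157  0.0077] w 0.06485686243172045 gf 0.0
R [[ 0.8499 -0.527  -0.0008]
 [-0.527  -0.8499  0.0005]
 [-0.0009  0.     -1.    ]]
```

View pics/end.png

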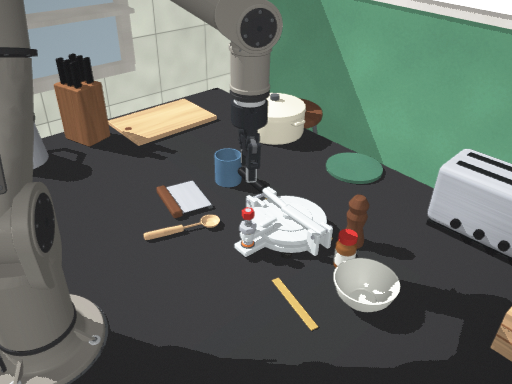

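The picture shows the gripper well clear above the press at about (250,170), and the bystanders at the same pixels as before. I'll hand in.

```bash
python3 -c "
from station import *
print(hand_in())"
```

```text
the job is handed in; nothing more can be done
None
```

The depth stop is set and the job is handed in at about 27 s: I loosened the nut 100°, turned the knob down to contact with the pad (estimated 10–25 N from about 0.13 N m), and retightened the nut about 25° past its starting angle at 0.3 N m, but the hand-in returned no verdict.

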